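# Stack the coffee sample tins

## Task

Stack the three lugged sample tins upright where the taller one on the bench now stands: draw the lugged tin out of the sloping rack row and lock it onto that tin, then lock the low tin on top, each set down gently with its base recesses fully home over the lugs below. Keep the tins lid up, leave the bottom tin about where it is, and do not disturb the plain tins in the rack or the crockery and jar around.

Things in the scene. Friction and masses are not known exactly. Their poses are not given: they have to be found in the camera images.
- base_tin: The full tin standing on the bench, foot of the stack: bare metal, 100 long x 50 wide x 60 high to the flat of its lid, loose, 0.4 to 0.85 kg. Lid and underside as told at its two points. Origin: centre of underside; x along the length, y across, z up through the lid.
- base_tin_lid (a point): Centre of the flat of base_tin's lid, axes as the tin's. All three lugged tins have this lid, along x: a central upright grip rib 40 long (x), 12 thick (y), 20 tall; at x = +38 and -38 a round lug 10 tall, 14 across at its foot, tapering to 9 at its top.
- base_tin_under (a point): Centre of base_tin's underside, axes as the tin's. All three lugged tins have these recesses, open below, 24 deep: a central slot 48 (x) x 18 (y) for a rib and, centred on x = +38 and -38, two 18 x 18 for lugs. A tin set over another sits flat on its lid, about 2 play, either end foremost.
- rack_tin: The lugged tin in the rack row: 100 x 50 x 60 high to the flat of the lid, 0.25 to 0.5 kg, lid and recesses as base_tin. The only one in the row with rib and lugs, in one of the three middle slots, 2.5 gaps to plain neighbours whose lids are level with its own. Leans with the rack floor. Origin: centre of underside; x along the length, y across, z up through the lid.
- low_tin: The low lugged tin standing on the bench, 100 x 50 and only 40 high to the flat of the lid, 0.2 to 0.4 kg, lid and recesses as base_tin. Origin: centre of underside; x along the length, y across, z up through the lid.
- rack: Fixed wooden rack, 282 wide, 125 deep, floor tilted 30 degrees, rising away from the robot: five tins side by side (pitch 52.5 along its y) lean with lids towards the robot; draw one out along its own leaning z. Rims rise 24 (front) to 40 from the floor, below the lids. Origin on the bench, 58 below the floor's centre; x to the back, y along the row, z up.
- plain_1: Bystander: plain tin 100 x 50 x 60, flat lid without rib or lugs, bare metal, about 0.35 kg, standing in the sloping rack row. Origin: centre of underside; x along the length, y across, z up through the lid.
- plain_2: Bystander: plain tin 100 x 50 x 60, flat lid without rib or lugs, bare metal, about 0.35 kg, standing in the sloping rack row. Origin: centre of underside; x along the length, y across, z up through the lid.
- plain_3: Bystander: plain tin 100 x 50 x 60, flat lid without rib or lugs, bare metal, about 0.35 kg, standing in the sloping rack row. Origin: centre of underside; x along the length, y across, z up through the lid.
- plain_4: Bystander: plain tin 100 x 50 x 60, flat lid without rib or lugs, bare metal, about 0.35 kg, standing in the sloping rack row. Origin: centre of underside; x along the length, y across, z up through the lid.
- tap: Obstacle: fixed steel swan-neck water tap between the rack and the bench tins, 240 high, pipe 18 thick, foot 44 across, spout reaching 84 along its +x. Origin on the bench under its upright.
- bowl_a: Bystander: white cupping bowl, 84 across, 55 high. Origin under its centre.
- bowl_b: Bystander: white cupping bowl, 84 across, 55 high. Origin under its centre.
- mug: Bystander: dark mug, 76 across, 85 high, with a handle on its +y side. Origin under its centre.
- jar: Bystander: glass jar with metal cap, 64 across, 140 high. Origin under its centre.
Things that resemble listed ones, but are neither listed nor needed, are in the scene too. What is shaped like the low_tin but brown or orange is not meant.

How it is judged (in metres and radians):
On the way, in this order (a step that is already met when the one before it is completed fails the run):
1. the lugged tin is drawn clear of the rack row (distance of rack_tin from where it was at the start of the episode above 0.075 m), for 0.1 s.
2. it sits locked on the tin on the bench (z of rack_tin in the frame of base_tin between 0.057 and 0.063 m and horizontal distance between rack_tin and base_tin below 0.006 m and angle between the x axis of rack_tin and the x axis of base_tin, either way round below 0.08 rad and angle between rack_tin's own z axis and vertical below 0.05 rad), for 0.2 s.
3. the low tin sits locked on top of it (z of low_tin in the frame of rack_tin between 0.057 and 0.063 m and horizontal distance between low_tin and rack_tin below 0.006 m and angle between the x axis of low_tin and the x axis of rack_tin, either way round below 0.08 rad and angle between low_tin's own z axis and vertical below 0.05 rad), for 0.2 s.
At the end, for the whole second after the job is handed in: The rack tin sits on base_tin and the low tin on the rack tin, each fully home (base within 3 mm of the lid below, centres within 6 mm, long axes within 0.08 rad either way round), the three upright within 0.05 rad and at rest, base_tin on the bench within 40 mm of its start (all of step 2 and all of step 3 and linear speed of each of rack_tin, low_tin below 0.02 m/s and angular speed of each of rack_tin, low_tin below 0.1 rad/s and angle between base_tin's own z axis and vertical below 0.05 rad and height (world z) of base_tin below 0.004 m and distance of base_tin from where it was at the start of the episode below 0.04 m); the robot touches nothing.
It fails at once if a bystander is moved more than 30 mm or knocked over (distance of any of plain_1, plain_2, plain_3, plain_4, bowl_a, bowl_b, mug, jar from where it was at the start of the episode above 0.03 m or angle between any of bowl_a, bowl_b, mug, jar's own z axis and vertical above 0.4 rad).
It fails at once if the bottom tin is moved more than 40 mm (distance of base_tin from where it was at the start of the episode above 0.04 m).
It fails at once if a lugged tin is tipped more than about 57 degrees (angle between any of rack_tin, low_tin, base_tin's own z axis and vertical above 1 rad).
It fails at once if a tin is set down hard (more than 80 N) (contact force between rack_tin and base_tin above 80 N or contact force between low_tin and rack_tin above 80 N).
It also fails if it takes over 54 s, if anything falls off the work surface, if the arm or the gripper's body presses on something with over 40 N, if the wrist force passes 120 N, or if a joint passes its speed limit or range.

## Robot

A 6-joint arm with a two-finger parallel gripper is mounted at the origin on the work surface. World frame = base frame: x ahead of the robot, y to its left, z up, the work surface at z = 0. Lengths are in mm, angles in rad, forces in N, time in s.
With the tool pointing down it reaches from about 350 to 925 mm from the base axis. Payload 6.4 kg.
Tool frame: the origin (TCP) lies at the very end of the fingers, on their centre line; the grasp point (between the pads) lies 19 mm behind it; z points along the fingers, y is the line along which they close (so a half turn about z gives the same grasp; the last joint's range is limited). The gripper opens to 85 mm and grips with 20 to 120 N. Pads are 22 mm wide; open, the fingers measure 114 mm over their backs; the gripper's body (76 mm by 85 mm) begins 54 mm behind the grasp point. The pads swing forward as they close: fully open they stand 13 mm farther back than shut.
Start: joints at [-1.278, 0.245, 1.558, -0, 1.339, -0.174], TCP at [292.526, -580.467, 205.69] pointing down, gripper open.
Joint ranges: [-3.13, 3.13], [-1.02, 2.26], [0.13, 2.54], [-0.95, 4.09], [0.21, 2.88], [-2.74, 2.74]. Speed limits (rad/s): [2.57, 2.57, 3.14, 3.14, 3.14, 3.14].

## Interface

Orientations are given as a unit quaternion [w, x, y, z].
In Python, from bench import r, viewer, finder gives the robot as it stands. The module is installed in compiled form; this text tells all that it offers.
- The arm moves only by the tool servo_tool, never from a script. Its argument "series" is one flat list of numbers, 7 for each row, row after row: the turn, a rotation vector about the tool's x, y, z in rad, then the shift along the tool's x, y, z in mm, then the finger opening in mm, from 0 to 85.4. A call has 1 to 10 rows; each row is the pose to reach, as a shift and turn from the pose commanded when the call began, along the tool's axes at that moment; what a row does not reach only later rows make up. A row lasts 1/8 s, in which the tool goes at most 62.5 mm and 10.7 degrees, less where a joint would pass 70% of its speed; a pose out of reach is approached as far as the arm can. A call with a gripper value outside its range is refused whole. The fingers move at their own pace and stop on an object; the grip force is fixed at half the most. Time passes only in rows, so rows that repeat a pose let the fingers close. It gives the time, the measured TCP pose, the force, the opening and the grip force at its end, in the units of the state.
- r.observe(): the state, without advancing time (a new reading comes with each control period).
- viewer.camera(name): name is "scene" or "side" or "wrist"; returns the picture (480x640x3 uint8, red, green, blue); there is no depth.
- viewer.calibration(name): a dict with "vertical_fov" (degrees; the focal length in pixels is half the picture's height over the tangent of half this angle, whatever the lens; pixels are square), "cx", "cy" (the principal point, pixels), "world_from_camera" (4x4, takes a point from camera to world coordinates). Camera axes: x right, y up, looking along -z (the intrinsics and any distortion apply to the point x, -y, -z); pixel columns grow to the right and rows downward; lengths in mm; the calibration is good to about 2 mm. A picture is of the moment at which its call begins: read the wrist's pose just before it. calibration takes no time and is no camera call; for the wrist camera it gives the pose at the moment of the call.
- r.job_done(): hands the job in; it is judged then, once.
Trained networks look in the newest picture that a camera, given by its name, has taken for a name from the list of things; names that differ only in an ending like _2 or _b are one class to them, and where a whole thing is asked for, a point or a joint stands for the part that bears it (a point fixed in the world has none). Each returns a list of dicts, best first, with "confidence" (0 to 1); they miss things now and then, are a little off and sometimes report something else, mostly with a low value. They report only what shows in the picture. A call takes as long as a camera call. They do not tell look-alikes from the thing itself.
- finder.spot_in(camera, name): "at" ([row, column] in pixels, amid what is visible of it).
- finder.mark_of(camera, name): "at" ([row, column] in pixels: a listed point, or the origin of a listed thing).
The state is a dict: "time_s": time; "joint_positions": joint angles; "joint_vel": joint speeds; "joint_efforts": joint torques, N m; "tool_pos": TCP position; "ee_rot": TCP orientation; "wrist_force": force on the tool from outside, world axes, zero at the start; "wrist_torque": the same for the moment, N m; "opening": finger opening in mm; "finger_force": force on a finger pad.
Only numpy, scipy, OpenCV 4.12 (cv2) and the standard library are available. Lean on these libraries where they do the work, as an engineer would, in place of code of your own. Each camera call takes 0.05 s, during which the arm holds its last target. There are 200 camera calls.

## Working session

There is one attempt and no reset: what is moved stays moved. The work goes in short steps, Python scripts to look and compute and a tool call to move; the robot and the scene stay as the last step left them, time stands still between calls to the robot, and variables do not carry over. Pictures are saved under pics/ and viewed, at most 10 in all, crops included, and the job is handed in when it is done.

Besides the shell and the picture viewer there is one more tool, called after "Emit:" in YAML: its name, and indented under it one key for each argument. servo_tool: Moves the arm, as the interface text tells. Its arguments: {"type":"object","properties":{"series":{"type":"array"}},"required":["series"]}

```bash
mkdir -p pics
cat > h.py <<'E'
import numpy as np, cv2
from bench import r, viewer, finder
from scipy.spatial.transform import Rotation as R
def K(c):
    f=240/np.tan(np.radians(c["vertical_fov"])/2); return f,c["cx"],c["cy"],np.array(c["world_from_camera"])
def ray(c,px):
    f,cx,cy,T=K(c); d=np.array([(px[1]-cx)/f,-(px[0]-cy)/f,-1.]); return T[:3,3],T[:3,:3]@d
def onz(c,px,z):
    o,d=ray(c,px); return o+d*(z-o[2])/d[2]
def proj(c,p):
    f,cx,cy,T=K(c); q=T[:3,:3].T@(np.asarray(p,float)-T[:3,3]); return np.array([cy-f*q[1]/-q[2], cx+f*q[0]/-q[2]])
def Rq(q): return R.from_quat([q[1],q[2],q[3],q[0]])
E
ls
python3 - <<'E'
from h import *
for n in("scene","side","wrist"):
    im=viewer.camera(n); c=viewer.calibration(n); cv2.imwrite(f"pics/{n}0.png",im[...,::-1])
    print(n,{k:(np.round(v,3).tolist()) for k,v in c.items() if not isinstance(v,str)})
    if n!="wrist":
        for t in("base_tin_lid","rack_tin","low_tin","rack","tap"):
            for m in("mark_of","spot_in"):
                o=getattr(finder,m)(n,t); print(t,m,[(np.round(d["at"]).tolist(),round(d["confidence"],2)) for d in o[:5]])
print(r.observe())
E
```

```text
h.py
pics
scene {'vertical_fov': 46.378, 'cx': 331.787, 'cy': 238.866, 'world_from_camera': [[-0.021, -0.696, 0.718, 1272.916], [1.0, -0.002, 0.027, -15.716], [-0.017, 0.718, 0.696, 832.65], [0.0, 0.0, 0.0, 1.0]]}
base_tin_lid mark_of [([304.0, 353.0], 0.58), ([258.0, 295.0], 0.56), ([359.0, 222.0], 0.46)]
base_tin_lid spot_in [([263.0, 299.0], 0.63)]
rack_tin mark_of [([281.0, 524.0], 0.82), ([301.0, 495.0], 0.69)]
rack_tin spot_in [([250.0, 527.0], 0.7), ([262.0, 474.0], 0.3), ([299.0, 170.0], 0.21)]
low_tin mark_of [([240.0, 151.0], 0.87), ([190.0, 205.0], 0.83), ([308.0, 172.0], 0.66), ([370.0, 383.0], 0.58)]
low_tin spot_in [([184.0, 202.0], 0.82), ([301.0, 170.0], 0.71), ([237.0, 152.0], 0.6), ([363.0, 382.0], 0.58)]
rack mark_of [([301.0, 493.0], 0.69), ([277.0, 524.0], 0.58), ([305.0, 355.0], 0.47), ([255.0, 298.0], 0.41)]
rack spot_in [([288.0, 504.0], 0.59), ([250.0, 556.0], 0.24)]
tap mark_of [([304.0, 351.0], 0.81), ([290.0, 445.0], 0.47)]
tap spot_in [([264.0, 352.0], 0.61)]
side {'vertical_fov': 42.076, 'cx': 324.852, 'cy': 235.445, 'world_from_camera': [[-0.987, 0.129,
[... 927 characters left out ...]
27812963e+00,  2.45088489e-01,  1.55777509e+00,  5.91120335e-07,
        1.33871249e+00, -1.74081183e-01]), 'joint_vel': array([-5.40991809e-05,  5.28054086e-05, -7.03875524e-04,  4.18292249e-04,
       -1.80144113e-03, -2.78467252e-04]), 'joint_efforts': array([-8.97502814e-04, -4.29521513e+01, -3.26420295e+01, -2.37904605e-04,
        4.65004578e-04, -1.70690572e-05]), 'tool_pos': array([ 292.51195051, -580.48448199,  205.71103273]), 'ee_rot': array([8.25885654e-06, 9.72891688e-01, 2.31261244e-01, 7.78407905e-07]), 'wrist_force': array([-0.526509  , -0.4726958 ,  0.12790113]), 'wrist_torque': array([-0.03811836,  0.01359166, -0.003526  ]), 'finger_force': 0.0, 'opening': 85.67097374479465}
```

```bash
python3 -c "
from h import *
for n in ('scene','side','wrist'): print({k:v for k,v in viewer.calibration(n).items() if k!='world_from_camera'})"
```

```text
{'vertical_fov': 46.37785641072948, 'cx': 331.78703635570605, 'cy': 238.8657648366396}
{'vertical_fov': 42.076388212340994, 'cx': 324.8523049952315, 'cy': 235.4451912508514}
{'vertical_fov': 67.40606076133642, 'cx': 318.838660321423, 'cy': 242.23148279618425}
```

View pics/scene0.png

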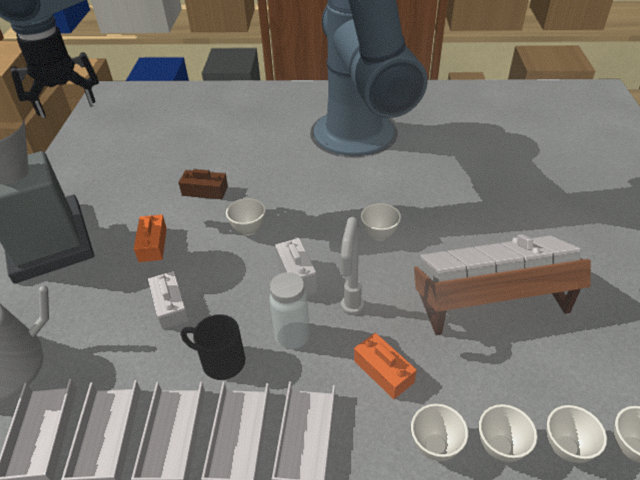

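View pics/side0.png

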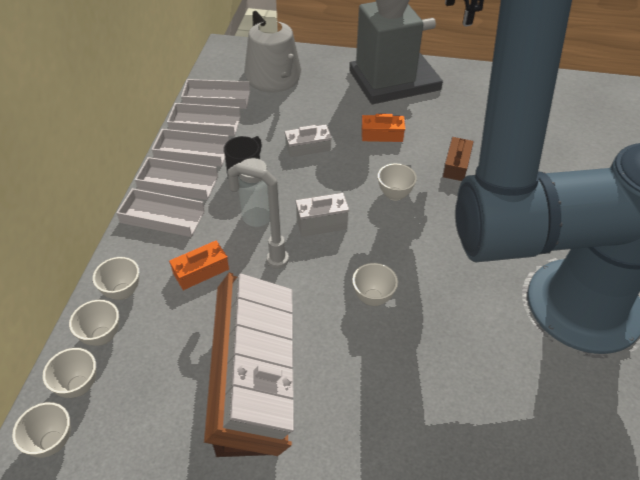

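Rack row: the only lidded-with-rib tin is slot 4 (scene 243,525; side 376,264). Standing base_tin is the taller bare tin (scene 258,297; side 210,322). Low candidates: bare (scene 299,168), orange (237,151), orange (363,384), brown (184,203); the bare one fits. Now positions, plus one enlarged crop for confirmation.

```bash
cat >> h.py <<'E'
def tri(obs):
    A=np.zeros((3,3));b=np.zeros(3);L=[]
    for c,p in obs:
        o,d=ray(c,p);d=d/np.linalg.norm(d);M=np.eye(3)-np.outer(d,d);A+=M;b+=M@o;L.append((o,M))
    x=np.linalg.solve(A,b); return x,[np.linalg.norm(M@(x-o)) for o,M in L]
E
python3 - <<'E'
from h import *
cs,cd=viewer.calibration("scene"),viewer.calibration("side")
for n,a,b in [("baselid",(258,295),(205,322)),("low",(308,172),(148,308)),("rackrib",(240,522),(376,266)),("tapfoot",(304,351),(258,277)),("taptop",(220,350),(165,250)),("jar cap",(284,289),(183,250)),
 ("bowl_a",(233,245),(198,396)),("bowl_b",(240,380),(303,375))]:
    x,e=tri([(cs,a),(cd,b)]); print(n,x.round(),np.round(e))
s=cv2.imread("pics/scene0.png");d=cv2.imread("pics/side0.png")
z=lambda i,r0,c0:cv2.resize(i[r0:r0+100,c0:c0+133],(400,300),interpolation=cv2.INTER_CUBIC)
cv2.imwrite("pics/crop1.png",np.vstack([np.hstack([z(s,215,225),z(s,260,110)]),np.hstack([z(s,210,460),z(d,325,200)])]))
c=viewer.calibration("wrist");o=r.observe();T=K(c)[3];Rt=Rq(o["ee_rot"]).as_matrix()
print("cam in tool",(Rt.T@(T[:3,3]-o["tool_pos"])).round(1),(Rt.T@T[:3,:3]).round(3).tolist(), Rt.round(3).tolist())
E
```

```text
baselid [ 526. -116.   59.] [1. 1.]
low [ 599. -352.   -3.] [3. 3.]
rackrib [539. 306. 116.] [4. 4.]
tapfoot [597.  -7.   6.] [0. 0.]
taptop [632.  -9. 250.] [2. 2.]
jar cap [ 660. -104.  122.] [11. 11.]
bowl_a [ 378. -240.  -18.] [1. 1.]
bowl_b [395.  55. -18.] [3. 3.]
cam in tool [  80.5   -0.4 -168.2] [[-0.001, 0.949, 0.315], [1.0, 0.0, 0.002], [0.002, 0.315, -0.949]] [[0.893, 0.45, 0.0], [0.45, -0.893, -0.0], [-0.0, 0.0, -1.0]]
```

View pics/crop1.png

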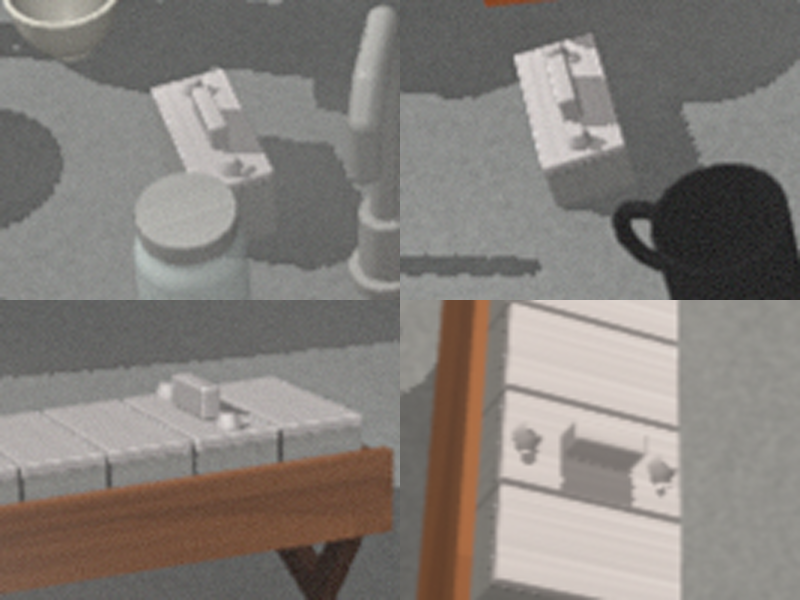

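The crops confirm it. In the rack, the fourth slot has the ribbed, lugged lid (scene 243,525). The base tin (scene 258,297) and the low tin (299,168) are both bare metal with lugs. Next, the rack yaw and the hover move.

```bash
cat >> h.py <<'E'
def frame(z,xh):
    z=np.array(z,float)/np.linalg.norm(z); y=np.cross(z,xh);y/=np.linalg.norm(y);return np.c_[np.cross(y,z),y,z]
def go(p,Rm,o=None,q=None):
    "numbers: rotvec, shift in tool axes from tool pose now (or given pose o,q)"
    if o is None: s=r.observe();o=s["tool_pos"];q=Rq(s["ee_rot"]).as_matrix()
    rv=R.from_matrix(q.T@Rm).as_rotvec(); sh=q.T@(np.asarray(p)-o); print("ROW",rv.round(4).tolist(),sh.round(1).tolist(), "steps",np.linalg.norm(sh)/62.5,np.degrees(np.linalg.norm(rv))/10.7)
E
python3 - <<'E'
from h import *
cs,cd=viewer.calibration("scene"),viewer.calibration("side")
A,e=tri([(cs,(250,537)),(cd,(371.7,241.7))]);B,e2=tri([(cs,(240,515)),(cd,(382.3,286.7))])
print(A,B,e,e2,A-B,np.degrees(np.arctan2(*(A-B)[1::-1])))
# rack yaw by grid: side lid edges
yaw=np.arctan2(*(A-B)[1::-1])
c,s=np.cos(yaw),np.sin(yaw)
zt=np.array([-.5*c,-.5*s,.866]); Rm=frame(-zt,[-c,-s,0]); print(Rm.round(3))
rib=(A+B)/2; print(rib)
go(rib+100*zt+np.array([0,0,0]),Rm)
E
```

```text
[575.86124587 316.48353297 131.52424067] [511.06335845 301.10583     92.01798115] [np.float64(0.4161221026816743), np.float64(0.4161221026816081)] [np.float64(0.5003567238577324), np.float64(0.5003567238578496)] [64.79788742 15.37770297 39.50625952] 13.350345262692056
[[-0.843 -0.231  0.486]
 [-0.2    0.973  0.115]
 [-0.5    0.    -0.866]]
[543.46230216 308.79468148 111.77111091]
ROW [-0.7543, -0.0885, -2.8152] [575.6, -692.8, 7.3] steps 14.412409124406729 15.613622379081571
```

Emit:
servo_tool:
  series: [0,0,-0.16,28,-34,-10,60,0,0,-0.34,65,-80,-40,60,0,0,-0.52,105,-125,-70,60,0,0,-0.7,145,-173,-80,60,0,0,-0.88,185,-220,-80,60,0,0,-1.06,220,-265,-80,60,0,0,-1.24,260,-310,-80,60,0,0,-1.42,295,-355,-80,60,0,0,-1.6,330,-400,-80,60,0,0,-1.6,330,-400,-80,60]

```text
time_s: 2.4
tool_pos: [407.5, -71.6, 286.0]
ee_rot: [0.0, 0.509, 0.861, 0.0]
wrist_force: [0.4, -1.2, -0.2]
opening: 60.2
finger_force: 0.0
```

```bash
cat > t.py <<'E'
from h import *
yaw=np.radians(13.35);c,s=np.cos(yaw),np.sin(yaw)
zt=np.array([-.5*c,-.5*s,.866]); Rm=frame(-zt,[-c,-s,0])
lid=np.array([543.5,308.8,111.8])-8*zt
E
python3 - <<'E'
from t import *
print(r.observe()["tool_pos"]);go(lid+115*zt,Rm)
E
```

```text
[407.5133983  -71.64668235 285.99384513]
ROW [-0.3396, -0.446, -1.2691] [282.0, 251.0, 81.6] steps 6.179915091028425 7.4290435068750496
```

Emit:
servo_tool:
  series: [-0.04,-0.05,-0.15,33,29,0,60,-0.08,-0.11,-0.31,70,62,5,60,-0.13,-0.17,-0.48,106,94,15,60,-0.17,-0.22,-0.64,141,125,25,60,-0.21,-0.28,-0.8,176,157,35,60,-0.25,-0.335,-0.96,212,188,50,60,-0.3,-0.39,-1.12,247,220,65,60,-0.3396,-0.446,-1.2691,282,251,81.6,60,-0.3396,-0.446,-1.2691,282,251,81.6,60,-0.3396,-0.446,-1.2691,282,251,81.6,60]

```text
time_s: 3.65
tool_pos: [494.4, 291.7, 204.5]
ee_rot: [0.257, -0.108, 0.96, 0.029]
wrist_force: [0.3, -0.3, -0.1]
opening: 59.6
finger_force: 0.0
```

Run:
```python
from t import *
c=viewer.calibration("wrist");im=viewer.camera("wrist");cv2.imwrite("pics/w1.png",im[...,::-1])
o=r.observe();print(o["tool_pos"],np.abs(Rq(o["ee_rot"]).as_matrix()-Rm).max())
X=Rm*[-1,1,-1]
for n,v in [("lugs",(38,0,10)),("lugs",(-38,0,10)),("ribtop",(20,0,20)),("",(-20,0,20)),("corner",(50,25,0)),("corner",(50,-25,0)),("",(-50,25,0)),("",(-50,-25,0))]: print(n,v,proj(c,lid+X@np.array(v,float)).round())
```

```text
[494.69959733 291.6544827  205.10337792] 0.00953815559052873
lugs (38, 0, 10) [274. 326.]
lugs (-38, 0, 10) [181. 325.]
ribtop (20, 0, 20) [258. 326.]
 (-20, 0, 20) [207. 326.]
corner (50, 25, 0) [282. 355.]
corner (50, -25, 0) [282. 297.]
 (-50, 25, 0) [163. 358.]
 (-50, -25, 0) [164. 293.]
```

View pics/w1.png

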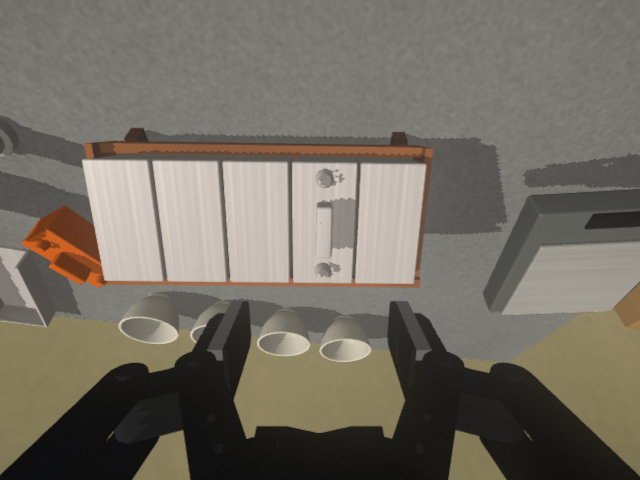

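The wrist view shows the rack tin with its rib at (232,323) and lugs at (178,324) and (270,323), within 3 px of the prediction. Refine with PnP on the row corners.

```bash
cat > u.py <<'E'
from t import *
def pnp(c,obj,px):
    f,cx,cy,T=K(c);px=np.array(px,float)[:,::-1]
    ok,rv,tv=cv2.solvePnP(np.array(obj,float),px,np.array([[f,0,cx],[0,f,cy],[0,0,1]]),None,flags=cv2.SOLVEPNP_SQPNP)
    rv,tv=cv2.solvePnPRefineLM(np.array(obj,float),px,np.array([[f,0,cx],[0,f,cy],[0,0,1]]),None,rv,tv)
    e=cv2.projectPoints(np.array(obj,float),rv,tv,np.array([[f,0,cx],[0,f,cy],[0,0,1]]),None)[0][:,0]-px
    F=np.diag([1,-1,-1.]);Rw=T[:3,:3]@F@cv2.Rodrigues(rv)[0];return T[:3,3]+T[:3,:3]@F@tv.ravel(),Rw,np.abs(e).max()
E
python3 - <<'E'
from u import *
c=viewer.calibration("wrist")
obj=[(50,-182.5,0),(-50,-182.5,0),(50,77.5,0),(-50,77.5,0),(50,-26.25,0),(-50,-26.25,0),(50,26.25,0),(-50,26.25,0),(38,0,10),(-38,0,10)]
px=[(284,104),(161,84),(284,418),(162,426),(283,292.5),(162,291),(283,355),(162,357),(268,323),(179,323.5)]
p,Rw,e=pnp(c,obj,px);print(p,lid,e);print(Rw.round(3));X=Rm*[-1,1,-1];print(X.round(3))
print("delta in tin axes",X.T@(p-lid),"rot",R.from_matrix(X.T@Rw).as_rotvec())
E
```

```text
[544.40051934 307.61707044 107.86070852] [547.39191098 309.72359563 104.872     ] 5.667723217172181
[[ 0.814 -0.213 -0.54 ]
 [ 0.182  0.977 -0.111]
 [ 0.551 -0.008  0.834]]
[[ 0.843 -0.231 -0.486]
 [ 0.2    0.973 -0.115]
 [ 0.5    0.     0.866]]
delta in tin axes [-1.4474379  -1.35889307  4.28679182] rot [-0.01611994 -0.06022907 -0.01167277]
```

```bash
cat >> u.py <<'E'
from scipy.optimize import least_squares
def fit(c,obj,px,Rf,p0,yaw0):
    g=lambda v:np.concatenate([proj(c,v[:3]+Rf(v[3])@np.array(o,float))-q for o,q in zip(obj,px)])
    s=least_squares(g,[*p0,yaw0],loss="soft_l1",x_scale=[10,10,10,.1]);return s.x,g(s.x).reshape(-1,2)
def Rtilt(y): return R.from_euler("zy",[y,-np.pi/6]).as_matrix()
E
python3 - <<'E'
from u import *
c=viewer.calibration("wrist");im=cv2.imread("pics/w1.png");g=cv2.cvtColor(im,cv2.COLOR_BGR2GRAY)
# bright-lid mask edges: for sample columns, first/last bright rows; for sample rows, outer cols
m=(cv2.GaussianBlur(g,(3,3),0)>165)
for col in(100,120,185,250,300,345,400): 
    w=np.where(m[140:300,col])[0]; print("col",col,w.min()+140,w.max()+140)
for row in(165,190,220,250,280):
    w=np.where(m[row,70:440])[0]+70; d=np.where(np.diff(w)>1)[0]; print(row,w.min(),w.max(),[(w[i],w[i+1]) for i in d][:10])
E
```

```text
col 100 160 255
col 120 161 280
col 185 162 280
col 250 162 281
col 300 163 281
col 345 164 282
col 400 165 282
165 83 424 [(np.int64(147), np.int64(153)), (np.int64(217), np.int64(223)), (np.int64(286), np.int64(293)), (np.int64(355), np.int64(361))]
190 88 422 [(np.int64(150), np.int64(156)), (np.int64(218), np.int64(225)), (np.int64(286), np.int64(293)), (np.int64(354), np.int64(360))]
220 93 419 [(np.int64(154), np.int64(160)), (np.int64(220), np.int64(227)), (np.int64(287), np.int64(293)), (np.int64(330), np.int64(359))]
250 99 415 [(np.int64(158), np.int64(164)), (np.int64(223), np.int64(229)), (np.int64(287), np.int64(293)), (np.int64(329), np.int64(332)), (np.int64(351), np.int64(357))]
280 109 412 [(np.int64(161), np.int64(169)), (np.int64(224), np.int64(231)), (np.int64(287), np.int64(294)), (np.int64(350), np.int64(355))]
```

Run:
```python
from u import *
c=viewer.calibration("wrist")
ys=(-131.25,-78.75,-26.25,26.25)
obj=[(-50,y,0) for y in ys]+[(50,y,0) for y in ys]+[(0,0,20)]
px=[(161.8,149.7),(162.5,219.8),(163.3,289.5),(164.2,358),(281,165),(281.3,227.5),(281.6,290.5),(282,352.5),(232,322.5)]
v,e=fit(c,obj,px,Rtilt,lid,np.radians(13.35));print(v[:3],np.degrees(v[3]),e.round(1).tolist())
p,Rw,e=pnp(c,obj,px);print(p,e,Rw.round(3).tolist())
Rm=Rtilt(v[3])*[-1,1,-1]; go(v[:3]+40*Rtilt(v[3])[:,2],Rm)
```

```text
[552.02397933 307.8099022  100.87975725] 9.452515445706549 [[-0.4, -0.6], [-0.1, 1.5], [0.2, 0.9], [0.2, -1.4], [2.4, -1.0], [0.7, 0.9], [-1.0, -0.3], [-2.7, -2.8], [0.2, 2.5]]
[547.78978519 306.88303228 106.03214557] 1.1732101951212144 [[0.851, -0.191, -0.489], [0.174, 0.981, -0.08], [0.495, -0.017, 0.869]]
ROW [0.1114, 0.0094, 0.0283] [0.2, 7.5, 80.3] steps 1.289548973796508 0.617665954078476
```

```bash
cat >> t.py <<'E'
yaw=np.radians(11.6);c,s=np.cos(yaw),np.sin(yaw)
zt=np.array([-.5*c,-.5*s,.866]); Rm=frame(-zt,[-c,-s,0])
lid=np.array([547.8,307.2,106.])
E
python3 - <<'E'
from t import *
go(lid+50*zt,Rm)
E
```

```text
ROW [0.0108, 0.0002, 0.0178] [1.7, 3.9, 63.4] steps 1.0173846103944513 0.11114804063477259
```

Emit:
servo_tool:
  series: [0.0108,0,0.018,1,2.5,35,40,0.0108,0,0.018,1.7,3.9,63.4,40,0.0108,0,0.018,1.7,3.9,63.4,40,0.0108,0,0.018,1.7,3.9,63.4,40]

```text
time_s: 4.2
tool_pos: [523.1, 302.8, 150.1]
ee_rot: [0.258, -0.098, 0.961, 0.026]
wrist_force: [-0.1, 0.2, -0.1]
opening: 39.9
finger_force: 0.0
```

Run:
```python
from t import *
o=r.observe();c=viewer.calibration("wrist");im=viewer.camera("wrist");cv2.imwrite("pics/w2.png",im[...,::-1])
X=Rm*[-1,1,-1]
go(lid+50*zt,Rm)
for v in [(38,0,10),(-38,0,10),(20,0,20),(-20,0,20),(-20,6,20),(-20,-6,20),(50,26.25,0),(50,-26.25,0),(-50,26.25,0),(-50,-26.25,0)]: print(v,proj(c,lid+X@np.array(v,float)).round())
```

```text
ROW [0.0011, 0.0019, 0.0011] [0.6, -0.9, 1.0] steps 0.023160251454203203 0.013023714240927145
(38, 0, 10) [314. 317.]
(-38, 0, 10) [200. 317.]
(20, 0, 20) [296. 317.]
(-20, 0, 20) [234. 317.]
(-20, 6, 20) [234. 327.]
(-20, -6, 20) [234. 307.]
(50, 26.25, 0) [322. 355.]
(50, -26.25, 0) [322. 279.]
(-50, 26.25, 0) [177. 360.]
(-50, -26.25, 0) [177. 274.]
```

View pics/w2.png

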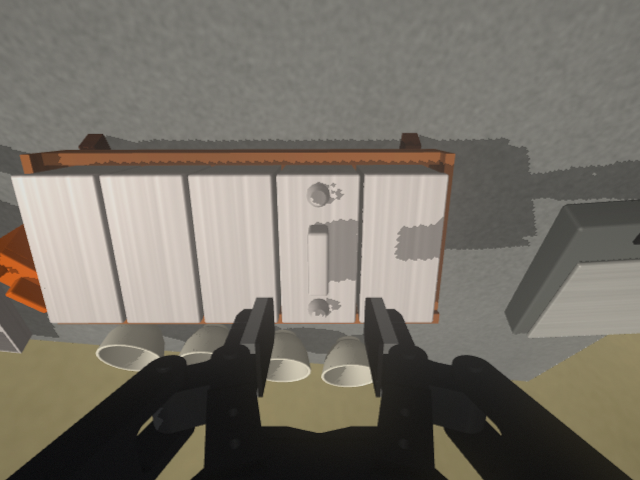

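Rib at (261,318), lugs at (195,318) and (308,317), centred between the fingers and aligned to within 1–2 mm. Descend and grip.

Emit:
servo_tool:
  series: [0,0,0,1,-0.5,25,40,0,0,0,1.2,-0.5,40,40,0,0,0,1.2,-0.5,46,40,0,0,0,1.2,-0.5,47,25,0,0,0,1.2,-0.5,47,5,0,0,0,1.2,-0.5,47,5,0,0,0,1.2,-0.5,47,5,0,0,0,1.2,-0.5,47,5]

```text
time_s: 5.25
tool_pos: [544.4, 307.4, 107.2]
ee_rot: [0.257, -0.099, 0.961, 0.026]
wrist_force: [0.2, -0.7, 0.4]
opening: 5.1
finger_force: 0.0
```

Run:
```python
from t import *
a=viewer.camera("wrist");b=viewer.camera("side")
c1=viewer.calibration("wrist");o=r.observe();print(proj(c1,o["tool_pos"]),proj(viewer.calibration("side"),o["tool_pos"]))
b=cv2.resize(b[300:460,180:340],(480,480),interpolation=cv2.INTER_CUBIC)
cv2.imwrite("pics/w3.png",np.hstack([a[:,160:480],b])[...,::-1])
```

```text
[288.99699539 318.20280106] [377.6756904  264.46630609]
```

View pics/w3.png

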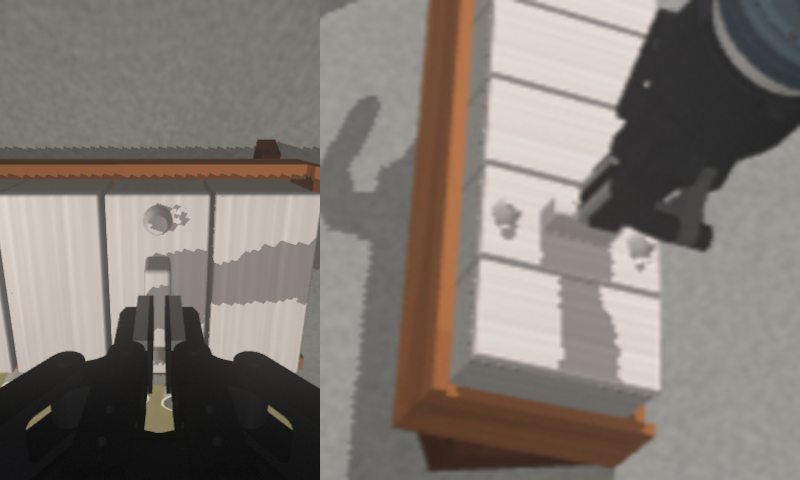

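Run:
```python
from t import *
c=viewer.calibration("wrist");s=viewer.calibration("side");o=r.observe();Rt=Rq(o["ee_rot"]).as_matrix();print(o["opening"],o["finger_force"])
for d in (0,5,10,15,20,30):
    for x in(11,-11):print(d,x,[proj(k,o["tool_pos"]+Rt@np.array([x,0,-d])).round(1).tolist() for k in(c,s)])
print(((np.array([257,257])),proj(c,lid-0*zt+(Rm*[-1,1,-1])@np.array([-20,6,20.]))))
for L in (0,-5,-10,-15,-20):
    X=Rm*[-1,1,-1];q=lambda *v:proj(c,lid+X@(np.array(v,float)+[0,0,L])).round(0).tolist()
    print(L,"rib",q(-20,-6,20),q(-20,6,20),"lug",q(-38,0,10),"gaps",q(-38,-26.25,0),q(-38,26.25,0))
```

```text
4.418600564433761 0.0
0 11 [[269.3, 318.2], [379.2, 270.9]]
0 -11 [[308.0, 318.2], [376.1, 258.0]]
5 11 [[273.2, 318.2], [377.8, 272.4]]
5 -11 [[312.8, 318.2], [374.7, 259.4]]
10 11 [[277.3, 318.1], [376.3, 273.9]]
10 -11 [[317.8, 318.2], [373.2, 260.9]]
15 11 [[281.7, 318.1], [374.9, 275.4]]
15 -11 [[323.1, 318.2], [371.7, 262.4]]
20 11 [[286.3, 318.1], [373.4, 276.9]]
20 -11 [[328.7, 318.2], [370.2, 263.8]]
30 11 [[296.4, 318.1], [370.5, 279.9]]
30 -11 [[340.9, 318.2], [367.2, 266.8]]
(array([257, 257]), array([270.61272618, 329.54854212]))
0 rib [271.0, 303.0] [271.0, 330.0] lug [226.0, 316.0] gaps [221.0, 263.0] [221.0, 370.0]
-5 rib [266.0, 304.0] [266.0, 329.0] lug [224.0, 316.0] gaps [218.0, 264.0] [218.0, 369.0]
-10 rib [263.0, 304.0] [263.0, 329.0] lug [221.0, 316.0] gaps [216.0, 266.0] [216.0, 367.0]
-15 rib [259.0, 304.0] [259.0, 329.0] lug [218.0, 317.0] gaps [214.0, 267.0] [214.0, 366.0]
-20 rib [255.0, 305.0] [255.0, 328.0] lug [216.0, 317.0] gaps [211.0, 268.0] [211.0, 365.0]
```

The lid height matches, but the fingers closed just above the rib, so their tips sit well behind the nominal TCP. Open, go 12 mm deeper and try again.

Emit:
servo_tool:
  series: [0,0,0,0,0,-3,30,0,0,0,0,0,-3,30,0,0,0,0,0,5,30,0,0,0,0,0,10,30,0,0,0,0,0,12,20,0,0,0,0,0,12,5,0,0,0,0,0,12,5,0,0,0,0,0,12,5]

```text
time_s: 6.35
tool_pos: [549.6, 308.4, 95.9]
ee_rot: [0.256, -0.099, 0.961, 0.026]
wrist_force: [0.3, -0.3, -2.5]
opening: 10.0
finger_force: 59.5
```

Emit:
servo_tool:
  series: [0,0,0,0,0,0,25,0,0,0,0,0,0,25,0,0,0,0,0,3,25,0,0,0,0,0,6,25,0,0,0,0,0,6,25]

```text
time_s: 6.98
tool_pos: [553.1, 309.1, 91.0]
ee_rot: [0.257, -0.099, 0.961, 0.026]
wrist_force: [0.3, 0.3, 0.2]
opening: 25.0
finger_force: 0.0
```

Emit:
servo_tool:
  series: [0,0,0,0,0,0,15,0,0,0,0,0,0,5,0,0,0,0,0,0,5,0,0,0,0,0,0,5]

```text
time_s: 7.48
tool_pos: [553.1, 309.0, 91.4]
ee_rot: [0.257, -0.099, 0.961, 0.026]
wrist_force: [-2.3, -2.6, 3.2]
opening: 10.3
finger_force: 61.1
```

Emit:
servo_tool:
  series: [0,0,0,0,0,-4,5,0,0,0,0,0,-10,5,0,0,0,0,0,-20,5,0,0,0,0,0,-32,5,0,0,0,0,0,-46,5,0,0,0,0,0,-60,5,0,0,0,0,0,-75,5,0,0,0,0,0,-90,5,0,0,0,0,0,-105,5,0,0,0,0,0,-105,5]

```text
time_s: 8.72
tool_pos: [502.2, 298.9, 184.3]
ee_rot: [0.258, -0.099, 0.961, 0.027]
wrist_force: [-0.0, 1.4, -2.8]
opening: 10.2
finger_force: 60.3
```

Run:
```python
from t import *
a=viewer.camera("wrist");b=viewer.camera("side");o=r.observe();print(o["tool_pos"],o["opening"],o["wrist_force"],o["wrist_torque"])
for n in("rack_tin",):print([(np.round(d["at"]).tolist(),round(d["confidence"],2)) for d in finder.spot_in("side",n)])
b=cv2.resize(b[240:440,180:440],(416,320),interpolation=cv2.INTER_CUBIC);a=cv2.resize(a[:,160:480],(320,480))[:320]
a=viewer.camera("wrist");a=cv2.resize(a[90:410,160:480],(320,320))
cv2.imwrite("pics/w4.png",np.hstack([a,b])[...,::-1])
```

```text
[501.7132948  298.48165085 182.35998178] 10.124639911960102 [-0.01058181  1.03949893 -4.29990537] [-0.11512193  0.57386327 -0.02850232]
[([357.0, 283.0], 0.61)]
```

View pics/w4.png

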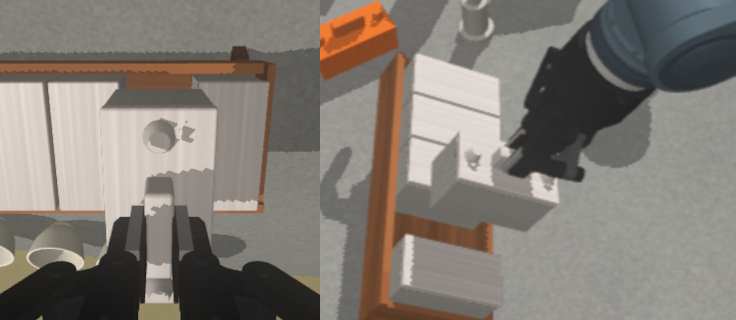

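The tin is out, held straight, and the neighbours are undisturbed. Next, the base and low tin pose estimates from the scene lugs at their known height, then transit.

Run:
```python
from t import *
cs=viewer.calibration("scene")
for n,a,b,z in (("base",(243.3,291.7),(270,302.3),66),("low",(276.7,168.3),(306,171.7),46)):
    A=onz(cs,a,z);B=onz(cs,b,z);d=B-A;print(n,(A+B)/2,np.linalg.norm(d),np.degrees(np.arctan2(d[1],d[0])))
o=r.observe();print(Rq(o["ee_rot"]).as_matrix().round(3).tolist())
cd=viewer.calibration("side");print([proj(cd,p).round(0).tolist() for p in ((526,-116,62),(596,-351,42))])
yb=np.radians(20);x=-np.array([np.cos(yb),np.sin(yb),0])
D=frame([0,0,-1],x)
go([440,200,330],frame([.25,.06,-1],-np.array([np.cos(.22),np.sin(.22),0])));go([380,-165,330],D,np.array([440,200,330.]),frame([.25,.06,-1],-np.array([np.cos(.22),np.sin(.22),0])))
```

```text
base [ 529.93427535 -110.70817493   66.        ] 75.04572741414458 19.378498030905245
low [ 600.97286898 -342.94210903   46.        ] 74.54646426407285 17.708243148531515
[[-0.849, -0.203, 0.488], [-0.176, 0.979, 0.101], [-0.498, -0.0, -0.867]]
[[204.0, 322.0], [134.0, 309.0]]
ROW [-0.0098, 0.2698, -0.0125] [-4.3, -83.8, -168.6] steps 3.0138335989906126 1.4469798118888912
ROW [-0.0123, 0.2515, -0.1289] [133.5, -343.1, -35.7] steps 5.918378156218137 1.5148086221091923
```

Run:
```python
from t import *
yb=np.radians(19.4);D=frame([0,0,-1],-np.array([np.cos(yb),np.sin(yb),0]))
M=frame([.25,.06,-1],-np.array([np.cos(.22),np.sin(.22),0]))
go([440,220,330],M);go([420,30,330],D);go([450,-130,330],D);go([550,-232,260],D)
```

```text
ROW [-0.0098, 0.2698, -0.0125] [-7.8, -64.2, -166.6] steps 2.859835223991995 1.4469798118888912
ROW [-0.0353, 0.5205, -0.1307] [42.7, -246.2, -195.5] steps 5.076757599815188 2.880107822152662
ROW [-0.0353, 0.5205, -0.1307] [45.5, -409.0, -197.1] steps 7.299751108830236 2.880107822152662
ROW [-0.0353, 0.5205, -0.1307] [13.4, -529.1, -97.9] steps 8.61246071142328 2.880107822152662
```

Emit:
servo_tool:
  series: [0,0.07,0,-2,-12,-40,5,-0.005,0.14,-0.006,-4,-30,-85,5,-0.01,0.2,-0.01,-6,-50,-130,5,-0.01,0.27,-0.0125,-6,-75,-166,5,-0.02,0.35,-0.05,8,-120,-175,5,-0.03,0.44,-0.09,25,-170,-185,5,-0.035,0.5205,-0.1307,38,-220,-195,5,-0.0353,0.5205,-0.1307,43,-270,-196,5,-0.0353,0.5205,-0.1307,45,-320,-197,5,-0.0353,0.5205,-0.1307,45,-365,-197,5]

```text
time_s: 10.18
tool_pos: [442.0, -88.9, 330.2]
ee_rot: [0.001, -0.168, 0.986, -0.0]
wrist_force: [-0.3, 0.6, -1.9]
opening: 10.2
finger_force: 60.3
```

Run:
```python
from t import *
yb=np.radians(19.4);D=frame([0,0,-1],-np.array([np.cos(yb),np.sin(yb),0]))
print(r.observe()["tool_pos"],r.observe()["opening"]);go([490,-180,310],D);go([550,-232,260],D)
```

```text
[441.96741636 -88.88935784 330.2151012 ] 10.175268605379856
ROW [-0.0005, 0.0018, -0.0009] [-15.1, -101.9, 20.3] steps 1.6793849177104134 0.0109587928662867
ROW [-0.0005, 0.0018, -0.0009] [-54.4, -170.8, 70.4] steps 3.0810639394251758 0.0109587928662867
```

Emit:
servo_tool:
  series: [0,0,0,-5,-34,7,5,0,0,0,-10,-70,14,5,0,0,0,-20,-108,25,5,0,0,0,-37,-140,48,5,0,0,0,-54.4,-170.8,70.4,5,0,0,0,-54.4,-170.8,70.4,5,0,0,0,-54.4,-170.8,70.4,5]

```text
time_s: 11.05
tool_pos: [549.8, -229.7, 260.0]
ee_rot: [0.001, -0.169, 0.986, 0.0]
wrist_force: [0.3, 0.0, -3.2]
opening: 9.9
finger_force: 60.2
```

Run:
```python
from t import *
a=viewer.camera("wrist");c=viewer.calibration("wrist");b=viewer.camera("side");o=r.observe();print(o["tool_pos"],o["wrist_force"])
np.savez("w5.npz",T=c["world_from_camera"]);cv2.imwrite("pics/w5.png",a[...,::-1]);cv2.imwrite("pics/s5.png",b[...,::-1])
for n,p in(("base",(529,-112,60)),("low",(600,-345,40))):print(n,proj(c,p).round())
for n in("base_tin_lid","low_tin","rack_tin"):print(n,[(np.round(d["at"],1).tolist(),round(d["confidence"],2)) for d in finder.mark_of("wrist",n)])
```

```text
[ 549.93048597 -229.56843875  261.42249277] [-0.46698511 -0.13705044 -3.30709355]
base [222. 429.]
low [208. 205.]
base_tin_lid [([218.7, 427.8], 0.96)]
low_tin [([23.7, 174.7], 0.88), ([198.3, 205.2], 0.8), ([379.0, 457.3], 0.75), ([282.9, 470.3], 0.7)]
rack_tin [([259.2, 321.9], 0.95)]
```

View pics/w5.png

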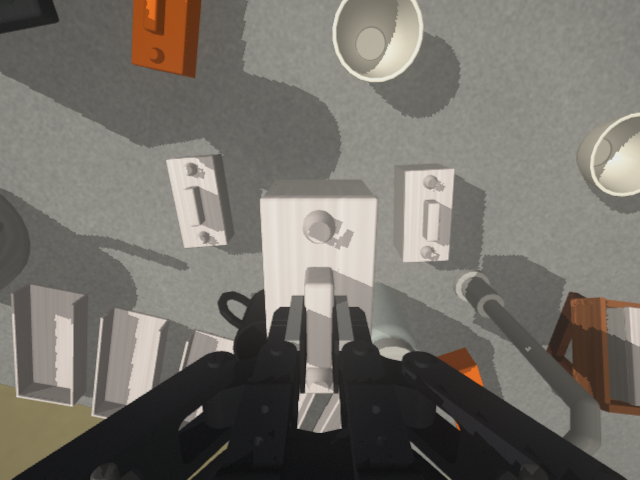

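The wrist view shows the base tin at right (lid about 215,428), the low tin at left (about 200,198) and the held tin at centre (lug 226,319). One enlargement to read the corners.

Run:
```python
import cv2,numpy as np
a=cv2.imread("pics/w5.png")
z=lambda r,c,h,w,s:cv2.resize(a[r:r+h,c:c+w],None,fx=s,fy=s,interpolation=cv2.INTER_CUBIC)
A=z(155,385,120,80,5);B=z(145,155,120,80,5)
o=np.hstack([A,B])
for i in range(0,600,50): 
    cv2.putText(o,str(155+i//5) ,(372,i+4),0,.3,(0,0,255));o[i,::4]=(0,0,255)
    cv2.putText(o,str(145+i//5) ,(775,i+4),0,.3,(0,0,255))
for i in range(0,800,50):
    o[::4,i]=(255,0,0);cv2.putText(o,str(385+i//5 if i<400 else 155+(i-400)//5),(i,596),0,.3,(255,0,0))
cv2.imwrite("pics/c5.png",o)
```

```text
(no output)
```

View pics/c5.png

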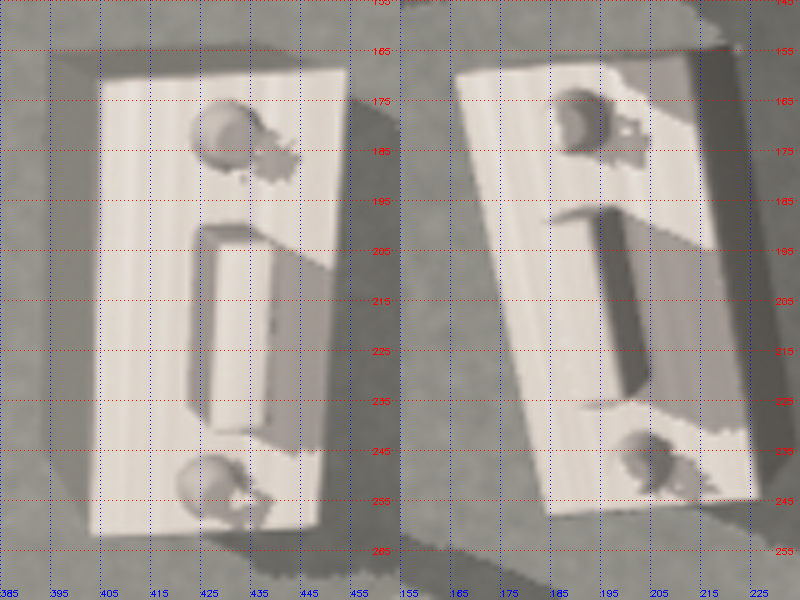

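The crop gives clean lid corners: base (171.4,405), (168.8,454.4), (260.4,448.4), (262,403); low (159.6,166.2), (155.8,212.4), (244.4,226.8), (248,184.4). Fit both poses and locate the held tin.

```bash
cat > v.py <<'E'
from u import *
c=viewer.calibration("wrist");c["world_from_camera"]=np.load("w5.npz")["T"]
C=[(-50,-25,0),(-50,25,0),(50,25,0),(50,-25,0)]
def flat(px,z,p0,obj=C):
    f=lambda v:np.concatenate([proj(c,np.array([v[0],v[1],z])+R.from_euler("z",v[2]).as_matrix()@np.array(o,float))-np.array(q)+.4 for o,q in zip(obj,px)])
    s=least_squares(f,p0);return s.x,f(s.x).round(1).tolist()
E
python3 - <<'E'
from v import *
print(flat([(171.4,405),(168.8,454.4),(260.4,448.4),(262,403)],60,[529,-112,.34]))
print(flat([(159.6,166.2),(155.8,212.4),(244.4,226.8),(248,184.4)],40,[600,-345,.3]))
g=cv2.cvtColor(cv2.imread("pics/w5.png"),cv2.COLOR_BGR2GRAY).astype(int)
for row in(200,210,230,250,262,275,290):print(row,[(j,g[row,j-1],g[row,j+1]) for j in range(250,390) if abs(g[row,j+1]-g[row,j-1])>40])
for col in(270,285,300,312,318,324,350,365):print(col,[(j,g[j-1,col],g[j+1,col]) for j in range(175,300) if abs(g[j+1,col]-g[j-1,col])>30])
E
```

```text
(array([ 5.24647632e+02, -1.16363462e+02,  3.90511226e-01]), [-0.3, -0.0, -0.3, 0.1, 0.1, 0.0, 0.7, -0.1])
(array([ 5.97077239e+02, -3.53932896e+02,  4.13731627e-01]), [-0.4, -0.4, -0.3, 0.2, 0.6, 0.6, 0.2, -0.3])
200 [(259, np.int64(110), np.int64(194)), (260, np.int64(120), np.int64(217)), (376, np.int64(210), np.int64(157)), (377, np.int64(187), np.int64(142))]
210 [(259, np.int64(108), np.int64(189)), (260, np.int64(108), np.int64(215)), (375, np.int64(221), np.int64(176)), (376, np.int64(206), np.int64(142))]
230 [(260, np.int64(107), np.int64(186)), (261, np.int64(106), np.int64(216)), (335, np.int64(115), np.int64(159)), (338, np.int64(163), np.int64(212)), (339, np.int64(166), np.int64(226)), (346, np.int64(220), np.int64(161)), (350, np.int64(164), np.int64(210)), (374, np.int64(221), np.int64(175)), (375, np.int64(206), np.int64(140))]
250 [(261, np.int64(109), np.int64(186)), (262, np.int64(110), np.int64(216)), (373, np.int64(219), np.int64(172)), (374, np.int64(205), np.int64(140))]
262 [(262, np.int64(138), np.int64(202)), (263, np.int64(140), np.int64(220)), (373, np.i
[... 1999 characters left out ...]
64(205), np.int64(139)), (242, np.int64(155), np.int64(215)), (243, np.int64(158), np.int64(220)), (266, np.int64(219), np.int64(152)), (267, np.int64(206), np.int64(136)), (283, np.int64(143), np.int64(186)), (284, np.int64(166), np.int64(203))]
350 [(197, np.int64(141), np.int64(185)), (198, np.int64(151), np.int64(209)), (230, np.int64(217), np.int64(164)), (231, np.int64(196), np.int64(163)), (240, np.int64(164), np.int64(205)), (241, np.int64(176), np.int64(210)), (277, np.int64(215), np.int64(162)), (278, np.int64(194), np.int64(162))]
365 [(197, np.int64(138), np.int64(182)), (198, np.int64(148), np.int64(203)), (283, np.int64(214), np.int64(157)), (284, np.int64(202), np.int64(158))]
```

Run:
```python
from v import *
b=[(171.4,405),(168.8,454.4),(260.4,448.4),(262,403)];l=[(159.6,166.2),(155.8,212.4),(244.4,226.8),(248,184.4)]
for n,px,p0 in(("base",b,[524,-116,60,.39]),("low",l,[597,-354,40,.4])):
    f=lambda v:np.concatenate([proj(c,v[:3]+R.from_euler("z",v[3]).as_matrix()@np.array(o,float))-np.array(q)+.4 for o,q in zip(C,px)])
    s=least_squares(f,p0);print(n,"free z",s.x.round(2),np.abs(s.fun).max())
o=r.observe();t=o["tool_pos"];Q=Rq(o["ee_rot"]).as_matrix();X=Q*[-1,1,-1]
# v: lid centre in X-axes rel TCP, pitch(y), yaw(z), roll(x)
def pr(v,q):return proj(c,t+X@(v[:3]+R.from_euler("zyx",[v[4],v[3],v[5]]).as_matrix()@np.array(q,float)))
def f(v):
    a=pr(v,(-50,-25,0))-(198,259.6);d=pr(v,(-50,25,0))-(198,376.6)
    e=[]
    for y,cs in((-25,(261.7,263.7)),(25,(373.7,372.6))):
        p,q=pr(v,(-50,y,0)),pr(v,(-10,y,0))
        for row,cc in zip((250,275),cs):e.append(p[1]+(q-p)[1]*(row-p[0])/(q-p)[0]-cc)
    return np.r_[a,d,e,pr(v,(-20,0,0))[0]-266.7,pr(v,(-20,0,20))[0]-283.5,pr(v,(-20,0,20))[1]-318.3,.3*(pr(v,(-45,0,0))[0]-209.7)]
s=least_squares(f,[0,0,15,0,0,0]);print(s.x.round(3),s.fun.round(1))
P=t+X@s.x[:3];Rh=X@R.from_euler("zyx",[s.x[4],s.x[3],s.x[5]]).as_matrix();print("held lid",P,"z tilt",Rh[:,2],"yaw",np.degrees(np.arctan2(Rh[1,0],Rh[0,0])))
```

```text
base free z [ 5.2496e+02 -1.1538e+02  5.7330e+01  3.9000e-01] 0.3413221809746233
low free z [ 5.9825e+02 -3.5494e+02  3.6090e+01  4.1000e-01] 0.3245442023751991
[-6.3500e-01 -2.8000e-02  1.8054e+01 -2.7000e-02 -2.0000e-03 -5.0000e-03] [ 1.  -0.4  1.   0.2 -0.1 -0.9  0.6  0.5 -1.5 -0.6  0.   0.2]
held lid [ 549.21914022 -229.72789819  279.53732119] z tilt [-0.03055209 -0.00350322  0.99952704] yaw 19.31194454566711
```

Run:
```python
from t import *
yb=.39;D=frame([0,0,-1],-np.array([np.cos(yb),np.sin(yb),0]))
go([524.8,-116,240],D);go([524.8,-116,150],D)
```

```text
ROW [-0.0016, 0.0025, -0.0508] [-14.1, 115.4, 21.3] steps 1.8912538580934242 0.2725792014482955
ROW [-0.0016, 0.0025, -0.0508] [-13.9, 115.5, 111.3] steps 2.576908190876363 0.2725792014482955
```

Emit:
servo_tool:
  series: [0,0,-0.02,-4,30,5,5,0,0,-0.04,-8,62,10,5,0,0,-0.05,-12,95,18,5,0,0,-0.0508,-14,115,30,5,0,0,-0.0508,-14,115.4,60,5,0,0,-0.0508,-14,115.5,90,5,0,0,-0.0508,-14,115.5,111,5,0,0,-0.0508,-14,115.5,111,5,0,0,-0.0508,-14,115.5,111,5]

```text
time_s: 12.42
tool_pos: [525.4, -116.5, 150.5]
ee_rot: [0.001, -0.193, 0.981, -0.0]
wrist_force: [0.6, -0.6, -2.5]
opening: 10.2
finger_force: 60.2
```

Run:
```python
from t import *
yb=.39;D=frame([0,0,-1],-np.array([np.cos(yb),np.sin(yb),0]))
for i in range(3): viewer.camera("wrist");print(r.observe()["tool_pos"])
go([524.8,-116,128],D)
s=viewer.camera("scene");d=viewer.camera("side")
cv2.imwrite("pics/c6.png",np.hstack([cv2.resize(s[200:320,230:350],(400,400),interpolation=2),cv2.resize(d[130:250,270:390],(400,400),interpolation=2)])[...,::-1])
```

```text
[ 525.67594764 -116.57210863  150.86191762]
[ 525.6998887  -116.56889531  150.9445273 ]
[ 525.58405567 -116.50504555  150.81348757]
ROW [-0.0019, 0.0031, -0.0005] [0.6, 0.8, 22.8] steps 0.36532069134347867 0.01967889900341643
```

Emit:
servo_tool:
  series: [-0.002,0.003,0,0.6,0.8,10,5,-0.002,0.003,0,0.6,0.8,20,5,-0.002,0.003,0,0.6,0.8,25,5,-0.002,0.003,0,0.6,0.8,28,5,-0.002,0.003,0,0.6,0.8,31,5,-0.002,0.003,0,0.6,0.8,34,5,-0.002,0.003,0,0.6,0.8,34,5]

```text
time_s: 13.55
tool_pos: [523.8, -115.5, 115.1]
ee_rot: [-0.001, -0.194, 0.981, 0.001]
wrist_force: [-0.5, 0.4, -3.4]
opening: 9.9
finger_force: 60.2
```

Emit:
servo_tool:
  series: [0,0,0,0,0,2,5,0,0,0,0,0,4,5,0,0,0,0,0,6,5,0,0,0,0,0,6,5]

```text
time_s: 14.05
tool_pos: [523.7, -115.5, 109.1]
ee_rot: [-0.001, -0.194, 0.981, 0.001]
wrist_force: [0.9, 0.2, -3.1]
opening: 10.4
finger_force: 60.2
```

Emit:
servo_tool:
  series: [0,0,0,0,0,1.5,5,0,0,0,0,0,3,5,0,0,0,0,0,4,5,0,0,0,0,0,4,5]

```text
time_s: 14.55
tool_pos: [523.8, -115.5, 105.2]
ee_rot: [-0.001, -0.194, 0.981, 0.001]
wrist_force: [0.5, -0.2, -3.2]
opening: 10.3
finger_force: 60.3
```

Emit:
servo_tool:
  series: [0,0,0,0,0,1,5,0,0,0,0,0,2,5,0,0,0,0,0,2,5]

```text
time_s: 14.92
tool_pos: [524.0, -115.5, 103.3]
ee_rot: [-0.001, -0.194, 0.981, 0.001]
wrist_force: [0.1, -0.3, -3.3]
opening: 10.5
finger_force: 60.3
```

Emit:
servo_tool:
  series: [0,0,0,0,0,1,5,0,0,0,0,0,1.5,5,0,0,0,0,0,1.5,5]

```text
time_s: 15.3
tool_pos: [524.1, -115.5, 101.9]
ee_rot: [-0.001, -0.194, 0.981, 0.001]
wrist_force: [1.0, -0.2, -2.9]
opening: 11.0
finger_force: 60.3
```

Emit:
servo_tool:
  series: [0,0,0,0,0,1,5,0,0,0,0,0,1,5,0,0,0,0,0,1,5]

```text
time_s: 15.68
tool_pos: [524.0, -115.5, 100.9]
ee_rot: [-0.001, -0.194, 0.981, 0.001]
wrist_force: [1.6, 1.0, -2.5]
opening: 10.2
finger_force: 60.3
```

Emit:
servo_tool:
  series: [0,0,0,0,0,1,5,0,0,0,0,0,1,5,0,0,0,0,0,1,5]

```text
time_s: 16.05
tool_pos: [524.0, -115.5, 99.9]
ee_rot: [-0.001, -0.194, 0.981, 0.001]
wrist_force: [2.3, 0.5, -3.0]
opening: 10.1
finger_force: 60.4
```

Emit:
servo_tool:
  series: [0,0,0,0,0,1,5,0,0,0,0,0,1,5,0,0,0,0,0,1,5]

```text
time_s: 16.42
tool_pos: [524.4, -115.6, 99.5]
ee_rot: [-0.0, -0.194, 0.981, 0.001]
wrist_force: [2.6, 2.5, 2.8]
opening: 10.3
finger_force: 61.2
```

Emit:
servo_tool:
  series: [0,0,0,0,0,1,5,0,0,0,0,0,1,5,0,0,0,0,0,1,5]

```text
time_s: 16.8
tool_pos: [524.5, -115.7, 99.6]
ee_rot: [-0.001, -0.194, 0.981, 0.001]
wrist_force: [-0.2, 3.2, 10.3]
opening: 10.6
finger_force: 62.0
```

Contact at TCP z≈99.6 matches the fully seated height (lid about 20 above TCP). Release, retreat straight up and check.

Emit:
servo_tool:
  series: [0,0,0,0,0,-0.5,14,0,0,0,0,0,-0.5,22,0,0,0,0,0,-0.5,30,0,0,0,0,0,-15,30,0,0,0,0,0,-40,30,0,0,0,0,0,-80,35,0,0,0,0,0,-130,40,0,0,0,0,0,-130,40]

```text
time_s: 17.8
tool_pos: [527.0, -117.0, 234.2]
ee_rot: [0.003, -0.194, 0.981, -0.002]
wrist_force: [0.3, 0.0, -0.3]
opening: 39.8
finger_force: 0.0
```

```bash
cat > w.py <<'E'
from v import *
E
python3 - <<'E'
from t import *
c=viewer.calibration("wrist");a=viewer.camera("wrist");o=r.observe();print(o["tool_pos"],o["wrist_force"])
print("pred lid if seated",proj(c,(524.8,-116,120)).round(1))
X=R.from_euler("z",.39).as_matrix()
for z in(120,130,140):print(z,[proj(c,np.array([524.8,-116,z])+X@np.array(k,float)).round(1).tolist() for k in((-50,-25,0),(-50,25,0),(50,25,0),(50,-25,0))])
print([(n,[(np.round(d["at"],1).tolist(),round(d["confidence"],2)) for d in finder.mark_of("wrist",n)]) for n in("base_tin_lid","rack_tin","low_tin")])
s=viewer.camera("scene");d=viewer.camera("side")
for n,k in(("scene",s),("side",d)):
    cc=viewer.calibration(n);print(n,[(t,[(np.round(q["at"],1).tolist(),round(q["confidence"],2)) for q in finder.mark_of(n,t)]) for t in("base_tin_lid","rack_tin")],proj(cc,(524.8,-116,60)),proj(cc,(524.8,-116,120)))
z=lambda i,r0,c0,h,w,W,H:cv2.resize(i[r0:r0+h,c0:c0+w],(W,H),interpolation=cv2.INTER_CUBIC)
cv2.imwrite("pics/c7.png",np.vstack([np.hstack([z(s,190,240,100,133,400,300),z(d,150,260,100,133,400,300)]),np.hstack([z(a,80,160,240,320,400,300),np.zeros((300,400,3),np.uint8)])])[...,::-1])
cv2.imwrite("pics/w7.png",a[...,::-1])
E
```

```text
[ 525.47336718 -116.32071236  231.11625313] [-0.26936504  0.39276532  0.16730725]
pred lid if seated [225.  320.9]
120 [[162.5, 288.5], [162.5, 353.4], [281.1, 350.0], [281.1, 291.7]]
130 [[164.0, 287.3], [164.0, 354.6], [286.2, 350.9], [286.1, 290.8]]
140 [[165.6, 286.1], [165.6, 355.9], [291.6, 351.9], [291.5, 289.9]]
[('base_tin_lid', []), ('rack_tin', [([204.7, 323.6], 0.97)]), ('low_tin', [([176.2, 97.3], 0.95), ([380.7, 371.7], 0.65)])]
scene [('base_tin_lid', [([256.0, 297.0], 0.63)]), ('rack_tin', [([256.0, 296.7], 0.8), ([304.2, 173.1], 0.51)])] [256.57544148 294.4884169 ] [233.97551203 292.43679864]
side [('base_tin_lid', [([204.1, 320.8], 0.73), ([225.8, 319.0], 0.67)]), ('rack_tin', [([200.9, 322.9], 0.67)])] [204.88953546 322.32625396] [183.49600383 322.56947387]
```

View pics/c7.png

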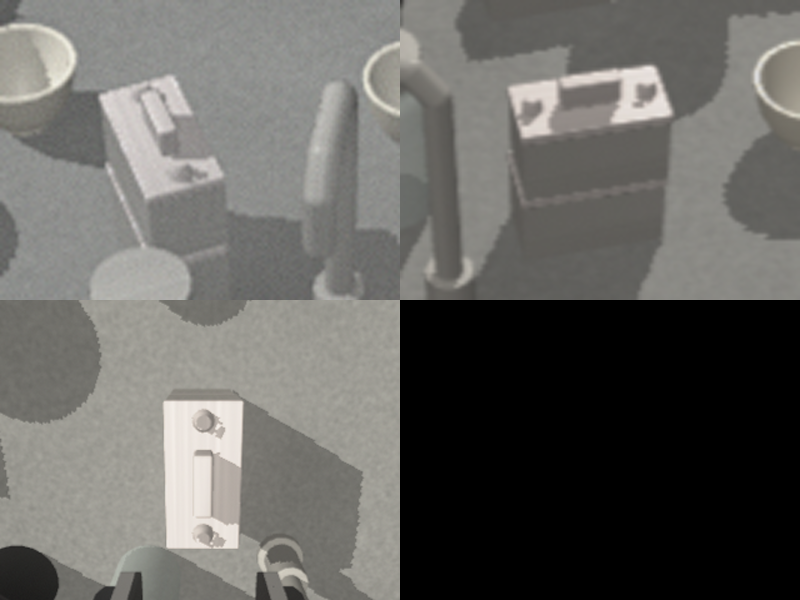

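The rack tin is seated flat on the base (closed seam in both views; the lid's 118 px length fits z=120). Now measure its lid and go to the low tin.

Run:
```python
from v import *
import v
v.c=viewer.calibration("wrist")
print(flat([(160.8,290.4),(160.8,354.4),(278.4,352),(278.4,292.8)],120,[524,-116,.39]))
g=cv2.cvtColor(cv2.imread("pics/w7.png"),cv2.COLOR_BGR2GRAY)
m=(g>170).astype(np.uint8);n,L,S,Ce=cv2.connectedComponentsWithStats(m);k=1+np.argmax([S[i,4]*(abs(Ce[i][1]-220)<40 and abs(Ce[i][0]-320)<40) for i in range(1,n)])
print(S[k],cv2.minAreaRect(np.argwhere(L==k).astype(np.float32)))
D=frame([0,0,-1],-np.array([np.cos(.413),np.sin(.413),0]))
go([597.5,-354.2,200],D);go([597.5,-354.2,110],D)
```

```text
(array([ 5.16639727e+02, -1.14688573e+02,  3.91024112e-01]), [-2.0, -1.3, -2.2, 1.4, 2.6, 0.3, 2.8, -0.4])
[ 290  160   65  119 6852] ((218.99996948242188, 321.9999694824219), (117.99998474121094, 63.99999237060547), 0.0)
ROW [0.0031, -0.0026, -0.0235] [22.4, -248.8, 26.4] steps 4.019346255050885 0.12762942846225347
ROW [0.0031, -0.0026, -0.0235] [22.2, -249.1, 116.4] steps 4.41344620353937 0.12762942846225347
```

Emit:
servo_tool:
  series: [0,0,-0.01,5,-45,-5,40,0,0,-0.02,10,-95,-5,40,0,0,-0.0235,15,-145,0,40,0,0,-0.0235,20,-195,10,40,0,0,-0.0235,22,-240,26,40,0,0,-0.0235,22,-249,60,40,0,0,-0.0235,22,-249,90,40,0,0,-0.0235,22,-249,116,40,0,0,-0.0235,22,-249,116,40,0,0,-0.0235,22,-249,116,40]

```text
time_s: 19.55
tool_pos: [598.7, -354.7, 112.6]
ee_rot: [-0.0, -0.205, 0.979, 0.0]
wrist_force: [0.2, -0.3, 0.1]
opening: 39.6
finger_force: 0.0
```

```bash
cat > lk.py <<'E'
from t import *
def look(ctr,yaw,thr=165,name="l.png"):
    "bright lid fit: outline of the lid in the wrist picture against the prediction"
    viewer.camera("wrist");c=viewer.calibration("wrist");a=viewer.camera("wrist");g=cv2.cvtColor(a,cv2.COLOR_RGB2GRAY);cv2.imwrite("pics/"+name,a[...,::-1])
    X=R.from_euler("z",yaw).as_matrix()
    P=lambda v:proj(c,np.array(ctr)+X@np.array(v,float))
    # search the strongest gray step across each lid edge, along tin axes, within +-9 mm
    g=cv2.GaussianBlur(g,(3,3),0).astype(float);out={}
    def edge(f):
        ss=np.arange(-9,9.1,.3);pts=np.array([P(f(s)) for s in ss]);I=cv2.remap(g.astype(np.float32),pts[:,1:].astype(np.float32),pts[:,:1].astype(np.float32),1).ravel()
        d=np.abs(np.gradient(cv2.GaussianBlur(I[:,None],(1,5),0).ravel()));return round(ss[d.argmax()],1),round(d.max())
    for n,f in(("x-",lambda u:lambda s:(-50+s,u*.4,0)),("x+",lambda u:lambda s:(50+s,u*.4,0)),("y-",lambda u:lambda s:(u,-25+s,0)),("y+",lambda u:lambda s:(u,25+s,0))):
        print(n,[edge(f(u)) for u in(-45,-30,-15,15,30,45)])
    return c
E
python3 - <<'E'
from lk import *
print(r.observe()["tool_pos"]);look((597.5,-354.2,40),.413)
D=frame([0,0,-1],-np.array([np.cos(.413),np.sin(.413),0]));go([597.5,-354.2,22],D)
E
```

```text
[ 598.69474669 -354.70504286  112.58752531]
x- [(np.float64(-0.6), 15), (np.float64(-0.6), 15), (np.float64(-0.6), 14), (np.float64(6.9), 13), (np.float64(5.1), 8), (np.float64(-0.3), 9)]
x+ [(np.float64(-1.5), 9), (np.float64(-1.5), 10), (np.float64(-1.5), 10), (np.float64(-1.5), 9), (np.float64(-1.2), 9), (np.float64(-1.5), 15)]
y- [(np.float64(0.3), 13), (np.float64(0.6), 13), (np.float64(0.6), 11), (np.float64(0.6), 12), (np.float64(0.9), 12), (np.float64(0.6), 10)]
y+ [(np.float64(-0.3), 8), (np.float64(-0.6), 16), (np.float64(-0.3), 16), (np.float64(0.0), 6), (np.float64(-0.3), 8), (np.float64(0.0), 14)]
ROW [-0.0007, -0.0003, 0.0001] [1.1, 1.4, 91.4] steps 1.4625867695255768 0.00402804545191111
```

Emit:
servo_tool:
  series: [0,0,0,1,0.8,30,40,0,0,0,2,1.3,60,40,0,0,0,2.1,1.3,80,35,0,0,0,2.1,1.3,88,30,0,0,0,2.1,1.3,91,25,0,0,0,2.1,1.3,91,25]

```text
time_s: 20.4
tool_pos: [596.1, -354.3, 21.4]
ee_rot: [-0.0, -0.205, 0.979, 0.0]
wrist_force: [-0.7, -0.1, 0.5]
opening: 25.0
finger_force: 0.0
```

Emit:
servo_tool:
  series: [0,0,0,0,0,0,15,0,0,0,0,0,0,5,0,0,0,0,0,0,5,0,0,0,0,0,0,5]

```text
time_s: 20.9
tool_pos: [596.1, -354.4, 21.5]
ee_rot: [-0.0, -0.205, 0.979, 0.0]
wrist_force: [-0.6, -1.7, 4.6]
opening: 10.3
finger_force: 61.7
```

Emit:
servo_tool:
  series: [0,0,0,0,0,-5,5,0,0,0,0,0,-25,5,0,0,0,0,0,-60,5,0,0,0,0,0,-105,5,0,0,0,0,8,-150,5,0,0,0,0,40,-195,5,0,0,0.01,0,85,-225,5,0,0,0.02,-5,120,-239,5,0,0,0.02,-10,132,-239,5,0,0,0.02,-10,132,-239,5]

```text
time_s: 22.15
tool_pos: [552.0, -228.7, 259.3]
ee_rot: [-0.001, -0.196, 0.981, 0.001]
wrist_force: [-0.1, 0.7, -3.6]
opening: 10.1
finger_force: 60.8
```

Run:
```python
from lk import *
o=r.observe();print(o["tool_pos"],o["ee_rot"],o["wrist_force"],o["opening"])
for i in range(4):viewer.camera("wrist")
print("stack");look((523.5,-116,120),.39,name="st.png")
o=r.observe();Q=Rq(o["ee_rot"]).as_matrix();X=Q*[-1,1,-1];print(o["tool_pos"],o["opening"])
print("held");look(o["tool_pos"]+X@np.array([0,0,18.5]),np.arctan2(X[1,0],X[0,0]),name="hd.png")
D=frame([0,0,-1],-np.array([np.cos(.39),np.sin(.39),0]))
go([523.5,-116,240],D);go([523.5,-116,175],D)
```

```text
[ 552.02725943 -228.66199421  259.30476716] [-1.27014956e-03 -1.95795812e-01  9.80643442e-01  9.09069532e-04] [-0.07256838  0.66791901 -3.55893693] 10.083927265816001
stack
x- [(np.float64(-0.6), 12), (np.float64(-0.6), 12), (np.float64(-0.6), 12), (np.float64(-0.6), 10), (np.float64(-0.6), 11), (np.float64(-0.6), 9)]
x+ [(np.float64(-1.8), 4), (np.float64(-1.2), 2), (np.float64(-8.4), 2), (np.float64(-1.8), 2), (np.float64(-0.9), 4), (np.float64(-0.9), 7)]
y- [(np.float64(0.6), 9), (np.float64(0.3), 9), (np.float64(0.3), 8), (np.float64(0.0), 8), (np.float64(0.3), 9), (np.float64(0.0), 7)]
y+ [(np.float64(-0.3), 10), (np.float64(-0.3), 13), (np.float64(-0.3), 13), (np.float64(0.0), 6), (np.float64(0.0), 5), (np.float64(-0.3), 7)]
[ 552.03613086 -229.90645211  258.7990332 ] 10.14113332818974
held
x- [(np.float64(0.9), 16), (np.float64(0.9), 15), (np.float64(0.9), 15), (np.float64(7.8), 15), (np.float64(0.9), 14), (np.float64(0.9), 14)]
x+ [(np.float64(-6.6), 1), (np.float64(-8.1), 0), (np.float64(0.3), 18), (np.float64(-1.5), 8), (np.float64(4.5), 2), (np.float64(-7.8), 1)]
y- [(np.float64(0.6), 15), (np.float64(0.6), 15), (np.float64(0.6), 16), (np.float64(0.3), 25), (np.float64(-5.1), 1), (np.float64(-2.4), 0)]
y+ [(np.float64(-0.6), 16), (np.float64(-0.6), 15), (np.float64(-0.3), 15), (np.float64(0.0), 24), (np.float64(6.3), 1), (np.float64(2.7), 0)]
ROW [0.0027, -0.0022, 0.0024] [-17.1, 115.9, 19.4] steps 1.9005572381198992 0.022405903616127133
ROW [0.0027, -0.0022, 0.0024] [-17.2, 115.8, 84.4] steps 2.3087136912454227 0.022405903616127133
```

Emit:
servo_tool:
  series: [0,0,0,-4,30,-8,5,0,0,0,-9,65,-8,5,0,0,0,-13,98,0,5,0,0,0,-16.3,115,15,5,0,0,0,-16.3,115.9,45,5,0,0,0,-16.3,115.9,70,5,0,0,0,-16.3,115.9,80,5,0,0,0,-16.3,115.9,80,5,0,0,0,-16.3,115.9,80,5]

```text
time_s: 23.68
tool_pos: [523.5, -116.3, 181.0]
ee_rot: [-0.0, -0.195, 0.981, 0.0]
wrist_force: [1.1, -0.5, -2.3]
opening: 10.2
finger_force: 60.8
```

Run:
```python
from t import *
D=frame([0,0,-1],-np.array([np.cos(.39),np.sin(.39),0]))
P=[]
for i in range(4): viewer.camera("wrist");P.append(r.observe()["tool_pos"])
print(np.mean(P,0));go([522.8,-116.3,156],D,np.mean(P,0),Rq(r.observe()["ee_rot"]).as_matrix())
```

```text
[ 523.35123553 -116.15901945  180.99989145]
ROW [0.0008, -0.0005, 0.003] [0.5, 0.1, 25.0] steps 0.40010184583073766 0.016715367324350323
```

Emit:
servo_tool:
  series: [0,0,0,0.5,0,8,5,0,0,0,0.5,0,15,5,0,0,0,0.5,0,18,5,0,0,0,0.5,0,21,5,0,0,0,0.5,0,24,5,0,0,0,0.5,0,26,5,0,0,0,0.5,0,26,5]

```text
time_s: 24.75
tool_pos: [522.1, -115.9, 153.7]
ee_rot: [-0.001, -0.195, 0.981, 0.001]
wrist_force: [-0.2, -0.4, -1.6]
opening: 10.5
finger_force: 60.8
```

Emit:
servo_tool:
  series: [0,0,0,0,0,2,5,0,0,0,0,0,4,5,0,0,0,0,0,6,5,0,0,0,0,0,8,5,0,0,0,0,0,8,5]

```text
time_s: 25.38
tool_pos: [522.0, -115.9, 145.6]
ee_rot: [-0.001, -0.195, 0.981, 0.001]
wrist_force: [0.3, -0.1, -1.7]
opening: 10.5
finger_force: 60.8
```

Emit:
servo_tool:
  series: [0,0,0,0,0,1.5,5,0,0,0,0,0,3,5,0,0,0,0,0,3,5]

```text
time_s: 25.75
tool_pos: [522.0, -115.9, 142.7]
ee_rot: [-0.001, -0.195, 0.981, 0.001]
wrist_force: [0.2, -0.9, -2.2]
opening: 10.4
finger_force: 60.8
```

Emit:
servo_tool:
  series: [0,0,0,0,0,0.7,5,0,0,0,0,0,1.4,5,0,0,0,0,0,1.4,5]

```text
time_s: 26.12
tool_pos: [522.2, -116.0, 141.5]
ee_rot: [-0.001, -0.195, 0.981, 0.001]
wrist_force: [-0.1, 0.3, -1.5]
opening: 9.8
finger_force: 60.8
```

Emit:
servo_tool:
  series: [0,0,0,0,0,1,5,0,0,0,0,0,1,5,0,0,0,0,0,1,5]

```text
time_s: 26.5
tool_pos: [522.4, -116.2, 141.4]
ee_rot: [-0.001, -0.195, 0.981, 0.0]
wrist_force: [-3.5, -1.9, 5.3]
opening: 10.3
finger_force: 61.8
```

Contact at 141.4, as predicted for fully seated. Release and back off.

Emit:
servo_tool:
  series: [0,0,0,0,0,0,14,0,0,0,0,0,0,22,0,0,0,0,0,0,30,0,0,0,0,0,-12,30,0,0,0,0,0,-35,30,0,0,0,0,0,-75,35,0,0,0,0,0,-125,40,0,0,0,0,0,-125,40,0,0,0,0,0,-125,40,0,0,0,0,0,-125,40]

```text
time_s: 27.75
tool_pos: [521.6, -115.7, 263.9]
ee_rot: [-0.002, -0.195, 0.981, 0.002]
wrist_force: [0.6, -1.1, -0.5]
opening: 40.3
finger_force: 0.0
```

Run:
```python
from lk import *
o=r.observe();print(o["tool_pos"],o["wrist_force"],o["opening"])
c=look((522.6,-116.2,160),.39)
for n in("scene","side"):
    viewer.camera(n);cc=viewer.calibration(n);print(n,[(t,[(np.round(q["at"],1).tolist(),round(q["confidence"],2)) for q in finder.mark_of(n,t)][:3]) for t in("low_tin","rack_tin")],"low origin pred",proj(cc,(523,-116,120)).round(1),"rack",proj(cc,(523,-116,60)).round(1))
```

```text
[ 521.63192314 -115.72241966  263.90268073] [ 0.59185635 -1.10587622 -0.48550895] 40.320457167418255
x- [(np.float64(0.6), 14), (np.float64(0.6), 13), (np.float64(0.6), 13), (np.float64(0.6), 12), (np.float64(0.6), 13), (np.float64(0.6), 13)]
x+ [(np.float64(0.0), 14), (np.float64(0.0), 13), (np.float64(0.0), 13), (np.float64(0.3), 7), (np.float64(5.7), 5), (np.float64(-0.3), 9)]
y- [(np.float64(0.6), 12), (np.float64(0.9), 10), (np.float64(0.3), 10), (np.float64(0.9), 10), (np.float64(0.6), 11), (np.float64(0.9), 14)]
y+ [(np.float64(-0.3), 15), (np.float64(-0.3), 15), (np.float64(-0.3), 15), (np.float64(0.0), 8), (np.float64(-0.6), 3), (np.float64(-0.3), 11)]
scene [('low_tin', [([233.9, 294.9], 0.95), ([368.3, 384.0], 0.94), ([241.7, 153.6], 0.86)]), ('rack_tin', [([257.8, 290.9], 0.72)])] low origin pred [233.3 292.5] rack [255.9 294.6]
side [('low_tin', [([136.3, 382.2], 0.94), ([180.6, 324.8], 0.91), ([166.3, 456.4], 0.86)]), ('rack_tin', [([204.3, 321.7], 0.77), ([311.5, 251.7], 0.31)])] low origin pred [183.6 323.5] rack [205.  323.2]
```

```bash
python3 -c "
from bench import r
print(r.job_done())"
```

```text
the job is handed in; nothing more can be done
None
```

The three tins are stacked base, rack, low; my last wrist, scene and side measurements, read as numbers, show both upper tins fully seated and upright, and I handed the job in at about 28 s with the gripper clear (no verdict returned).

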